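# Charge the sample mill through its slot with a loading boat

## Task

Charge the sample mill with the steel grinding ball that lies in the loading boat: take the boat by its orange handle and slide it level and straight through the slot in the mill's steel cover plate, without touching the mill, until its nose gently meets the sprung backstop inside (how deep that is differs each time and has to be felt). With the boat still in there, roll it sideways about its shaft so that the ball drops into the mill's cup. Then draw the emptied boat out again, still without touching the mill, and set it down upright on the blue mat, leaving the brown bottle, the specimen cup and the timer beside the work alone.

Things in the scene. Friction and masses are not known exactly. Their poses are not given: they have to be found in the camera images.
- boat_grip (a point): middle of the boat's upright orange handle tab (30 mm along x, 12 mm thick in y, top 56 mm above the boat's underside; this point 38 mm). Axes are the boat's: x along the shaft to the nose, z up. Under the tab a foot plate 36 x 44 x 5 mm; behind it a round counterweight (x -18 to -63 mm, 25 mm high). 8 mm round shaft, axis 26 mm below this point. Boat 0.18 kg, balances near the tab
- boat_trough (a point): where the ball's centre lies in the boat: middle of the steel trough, 165 mm ahead of the handle, 14 mm above the underside. Trough 38 mm wide (y), 50 mm long, 16 mm high, the ball in it up to 23 mm above the underside. It is a shallow V with flanks of 20 degrees and end walls: a roll of 40 degrees about the shaft, to either side, lets the ball roll out
- boat_nose (a point): front end of the boat, 190 mm ahead of the handle, on the line of the shaft, 12 mm above the boat's underside; axes as the boat's
- ball_center (a point): centre of the polished steel grinding ball, 18 mm diameter, 22 g, loose in the trough; it rolls out if the boat is tilted by more than about 18 degrees or jerked
- mill: sample mill, fixed white casing, 165 mm in x, 170 in y, 190 high; steel cover plate towards the robot. Origin on the bench under the plate's outer face; x points straight in. Inside, at unknown depth, the backstop's face stands 80 to 120 mm behind the plate's outer face, the cup right before it (40 mm in x, 120 in y, rim 88 mm high): a boat touching the backstop has its ball over the cup
- mill_slot (a point): centre of the slot, on the outer face of the cover plate, 125 mm above the bench; axes as the mill's. The slot is 56 mm wide (y) and 42 mm high in a plate 6 mm thick
- backstop (a joint): travel of the sprung backstop plate inside the mill (m): 0 at rest, grows as the boat's nose presses it inwards, 22 mm at its end. It pushes back with 0.8 N at first and 0.4 N more per mm; more than 16 mm is not gentle. Its face is 70 mm wide, 94 to 160 mm above the bench
- mat: thin blue mat fixed on the bench, 300 mm (x) by 110 mm (y), 3 mm thick, on which the boat lies at the start; origin at its centre on the bench, x along its length
- brown_bottle: bystander: brown reagent bottle, 48 mm diameter, 95 mm high; origin in its underside
- red_cup: bystander: specimen cup with a red lid, 52 mm diameter, 59 mm high; origin in its underside
- bench_timer: bystander: flat white bench timer, 62 x 62 x 22 mm; origin in its underside

How it is judged (in metres and radians):
On the way, in this order (a step that is already met when the one before it is completed fails the run):
1. the boat, upright with the ball still in it, is through the slot and its nose presses the sprung backstop (value of joint backstop above 0.0007 m and distance between ball_center and boat_trough below 0.02 m and angle between boat_grip's own z axis and vertical below 0.25 rad and x of boat_nose in the frame of mill above 0.07 m), for 0.1 s.
2. the ball has dropped into the cup while the boat is still inside the mill (z of ball_center in the frame of mill between 0.056 and 0.08 m and x of ball_center in the frame of mill between 0.03 and 0.13 m and x of boat_nose in the frame of mill above 0.05 m), for 0.1 s.
At the end, for the whole second after the job is handed in: the ball lies in the cup inside the mill; the boat stands released and upright (within 0.1 rad) on its underside, with its handle and its trough both over the blue mat (300 x 110 mm) (z of ball_center in the frame of mill between 0.056 and 0.08 m and x of ball_center in the frame of mill between 0.03 and 0.13 m and y of ball_center in the frame of mill between -0.065 and 0.065 m and angle between boat_grip's own z axis and vertical below 0.1 rad and height (world z) of boat_grip between 0.036 and 0.046 m and x of boat_grip in the frame of mat between -0.15 and 0.15 m and y of boat_grip in the frame of mat between -0.055 and 0.055 m and x of boat_trough in the frame of mat between -0.15 and 0.15 m and y of boat_trough in the frame of mat between -0.055 and 0.055 m and contact force between the fingers and boat below 0.1 N); the robot touches nothing.
It fails at once if the boat touches the mill's cover plate or casing (more than 1 N) (contact force between boat and mill above 1 N).
It fails at once if the backstop is pressed in by more than 16 mm (value of joint backstop above 0.016 m).
It fails at once if bottle, cup or timer moved by more than 40 mm (distance of any of brown_bottle, red_cup, bench_timer from where it was at the start of the episode above 0.04 m).
It also fails if it takes over 72 s, if anything falls off the work surface, if the arm or the gripper's body presses on something with over 40 N, if the wrist force passes 120 N, or if a joint passes its speed limit or range.

## Robot

A 6-joint arm with a two-finger parallel gripper is mounted at the origin on a cart in front of the work surface, level with it; the furniture and walls round the work are solid. World frame = base frame: x ahead of the robot, y to its left, z up, the work surface at z = 0. Lengths are in mm, angles in rad, forces in N, time in s.
With the tool pointing down it reaches from about 275 to 750 mm from the base axis. Payload 10.2 kg.
Tool frame: the origin (TCP) lies at the very end of the fingers, on their centre line; the grasp point (between the pads) lies 19 mm behind it (ctrl.hold_point_z is the distance from the TCP to the grasp point, in mm); z points along the fingers, y is the direction in which the jaws open and shut (so a half turn about z gives the same grasp; the last joint's range is limited). The gripper opens to 85 mm and grips with 20 to 120 N. Pads are 22 mm wide; open, the fingers measure 114 mm over their backs; the gripper's body (76 mm by 85 mm) begins 54 mm behind the grasp point. The pads swing forward as they close: fully open they stand 13 mm farther back than shut.
Start: joints at [0.948, 0.313, 1.498, -0, 1.331, -0.223], TCP at [204.361, 483.599, 231.294] pointing down, gripper open.
Joint ranges: [-2.94, 2.94], [-0.97, 2.17], [0.19, 2.56], [-1.23, 4.37], [0.02, 3.11], [-2.88, 2.88]. Speed limits (rad/s): [2.39, 2.39, 3.01, 3.14, 3.14, 3.14].

## Interface

Orientations are given as a unit quaternion [w, x, y, z].
In Python, from rig import readout, cams, workorder, spotter, ctrl gives the robot as it stands.
- The arm moves only by the tool step_arm, never from a script. Its argument "plan" is text: rows parted by semicolons, each of 5 numbers parted by spaces: the shift along the tool's x, y, z in cm, then the turn about the tool's z in degrees, then the opening in per cent of the stroke, from 0 (shut) to 100 (fully open). In form: x y z twist gripper; .... A call has 1 to 10 rows; each row is the pose to reach, as a shift and turn from the pose commanded when the call began, along the tool's axes at that moment; what a row does not reach only later rows make up. A row lasts 1/10 s, in which the tool goes at most 50 mm and 8.59 degrees, less where a joint would pass 70% of its speed; a pose out of reach is approached as far as the arm can. A call with a gripper value outside its range is refused whole. The fingers move at their own pace and stop on an object; "grip_force" is the grip in N (left out, the last holds). Time passes only in rows, so rows that repeat a pose let the fingers close. It gives the time, the measured TCP pose, the force and the opening at its end, in the units of the state.
- readout.sense(): the state, without advancing time (a new reading comes with each control period).
- cams.capture(name): name is "scene" or "top" or "wrist"; returns (picture, depth): 420x560x3 uint8, red, green, blue; 420x560 float32, mm along the optical axis (not along the pixel's ray), 0 where there is no reading.
- cams.camera_info(name): a dict with "vfov" (degrees; the focal length in pixels is half the picture's height over the tangent of half this angle, whatever the lens; pixels are square), "cx", "cy" (the principal point, pixels), "rvec" (rotation vector, rad) and "tvec" (3), from world to camera coordinates, as OpenCV has them. Camera axes: x right, y down, z forward; pixel columns grow to the right and rows downward; lengths in mm; the calibration is good to about 2 mm. A picture is of the moment at which its call begins: read the wrist's pose just before it. camera_info takes no time and is no camera call; for the wrist camera it gives the pose at the moment of the call.
- workorder.finish_job(): hands the job in, once; it reports no verdict.
Trained networks look in the newest picture that a camera, given by its name, has taken for a name from the list of things; names that differ only in an ending like _2 or _b are one class to them, and where a whole thing is asked for, a point or a joint stands for the part that bears it (a point fixed in the world has none). Each returns a list of dicts, best first, with "conf" (0 to 1); they miss things now and then, are a little off and sometimes report something else, mostly with a low value. They report only what shows in the picture. A call takes as long as a camera call.
- spotter.regions_of(camera, target): "pixels" (420x560 bool, what is visible of it) and "extent" ([centre column, centre row, width, height] in pixels, round what is visible of it).
The state is a dict: "time_s": time; "joints": joint angles; "dq": joint speeds; "tau": joint torques, N m; "eef_pos": TCP position; "ee_rot": TCP orientation; "force": force on the tool from outside, world axes, zero at the start; "wrist_torque": the same for the moment, N m; "grip_width": opening from 0.0 (shut) to 1.0 (fully open).
Only numpy, scipy, OpenCV 4.12 (cv2) and the standard library are available. Lean on these libraries where they do the work, as an engineer would, in place of code of your own. Each camera call takes 0.05 s, during which the arm holds its last target. There are 200 camera calls.

## Working session

There is one attempt and no reset: what is moved stays moved. The work goes in short steps, Python scripts to look and compute and a tool call to move; the robot and the scene stay as the last step left them, time stands still between calls to the robot, and variables do not carry over. Pictures are saved under pics/ and viewed, about 8 in all and at most 12, crops included, and the job is handed in when it is done.

Besides the shell and the picture viewer there is one more tool, called as name(argument=value, ...) on one line, values as JSON. step_arm: Moves the arm, as the interface text tells. Its arguments: {"type":"object","properties":{"plan":{"type":"string"},"grip_force":{"type":"number"}},"required":["plan"]}

```bash
mkdir -p pics; ls; cat > h.py <<'E'
import numpy as np, cv2
from rig import readout, cams, workorder, spotter, ctrl
def cam(n):
    i=cams.camera_info(n); R=cv2.Rodrigues(np.array(i['rvec'],float))[0]; t=np.array(i['tvec'],float).ravel()
    return i,R,t,210/np.tan(np.radians(i['vfov'])/2)
def cloud(n,depth,info=None):
    i,R,t,f=info or cam(n); v,u=np.mgrid[0:420,0:560]
    P=np.stack([(u-i['cx'])/f*depth,(v-i['cy'])/f*depth,depth],-1)
    return (P-t)@R
def save(n,img): cv2.imwrite('pics/'+n,cv2.cvtColor(img,cv2.COLOR_RGB2BGR))
E
python3 - <<'E'
from h import *
s=readout.sense(); print(s)
for n in ['scene','top']:
    inf=cam(n); print(n,inf[0])
    im,d=cams.capture(n); save(n+'0.png',im); W=cloud(n,d,inf); np.save(n+'W.npy',W); np.save(n+'im.npy',im)
    for t in ['boat_grip','ball_center','mill','mat','brown_bottle','red_cup','bench_timer']:
        for r in spotter.regions_of(n,t)[:2]:
            m=r['pixels']&(d>0); P=W[m]
            if len(P): print(n,t,round(r['conf'],2),np.round(r['extent']),len(P),'med',np.round(np.median(P,0)),'lo',np.round(np.percentile(P,2,axis=0)),'hi',np.round(np.percentile(P,98,axis=0)))
E
python3 -c "
import cv2,numpy as np
a=cv2.imread('pics/scene0.png');b=cv2.imread('pics/top0.png')
cv2.imwrite('pics/both.png',np.hstack([a,b])[:, :])"
```

```text
pics
{'time_s': 0.0, 'joints': array([ 9.47609558e-01,  3.13461517e-01,  1.49842835e+00,  8.73769225e-06,
        1.33098564e+00, -2.23428127e-01]), 'dq': array([ 0.00026635, -0.00035412, -0.00249069, -0.00015922, -0.00066528,
        0.00118474]), 'tau': array([-8.83355351e-04, -4.12266290e+01, -2.59744048e+01, -2.22926606e-04,
        4.09379878e-03,  1.11414195e-06]), 'eef_pos': array([204.20147987, 483.38915322, 230.73246638]), 'ee_rot': array([-2.67351541e-04,  1.98552034e-01,  9.80090138e-01, -5.83065690e-04]), 'force': array([-0.01081386,  0.73235035,  0.53493629]), 'wrist_torque': array([ 0.03323812, -0.03093389, -0.03702982]), 'grip_width': 0.9986753232636993}
scene {'vfov': 42.36803635089904, 'cx': 274.8395183445366, 'cy': 209.60210917915654, 'rvec': array([ 2.23589174, -1.00347476,  0.37286538]), 'tvec': array([-384.30089689,  405.46545025, 1028.31183126])}
scene boat_grip 0.62 [345. 317.  64.  96.] 1167 med [ 476. -261.   19.] lo [ 407. -286.    3.] hi [ 650. -217.   61.]
scene boat_grip 0.49 [379. 229.  27.  35.] 520 med [ 741. -177.   57.] lo [ 726. -197.    1.] hi [ 77
[... 954 characters left out ...]
6.20580311,  586.44021362, 1190.45351367])}
top boat_grip 0.85 [369. 234.  35.  99.] 687 med [ 478. -258.   18.] lo [ 415. -285.    4.] hi [ 655. -215.   61.]
top mill 0.62 [278. 141.  79.  89.] 6303 med [743.  -8. 190.] lo [675. -90.  34.] hi [837.  73. 194.]
top mat 0.76 [372. 237.  64. 123.] 4028 med [ 528. -265.    3.] lo [ 381. -331.   -2.] hi [ 668. -191.    9.]
top brown_bottle 0.75 [158. 163.  28.  28.] 441 med [713. 290.  72.] lo [697. 274.  -1.] hi [740. 318.  98.]
top red_cup 0.93 [338. 146.  20.  21.] 336 med [ 752. -170.   58.] lo [ 730. -194.   17.] hi [ 777. -149.   63.]
top bench_timer 0.59 [290. 279.  28.  31.] 567 med [416. -39.  20.] lo [381. -70.  13.] hi [448.  -6.  25.]
```

View pics/scene0.png

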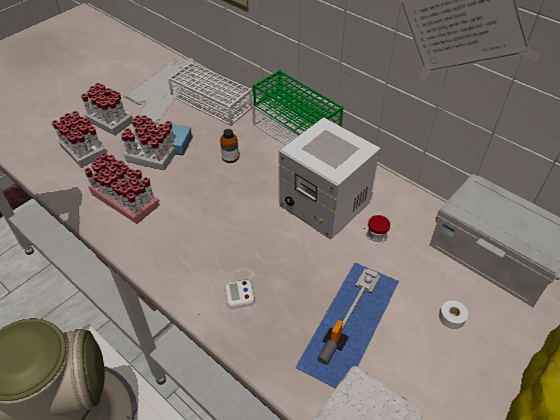

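View pics/top0.png

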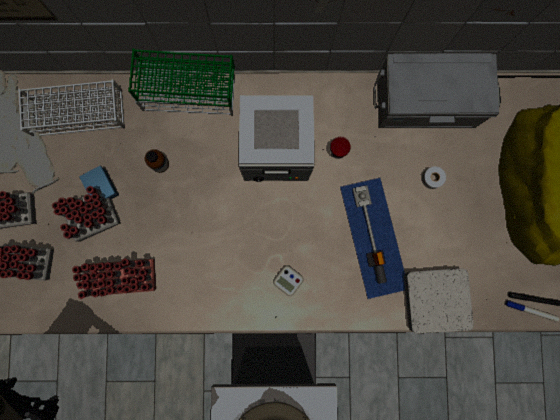

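The scene picture shows the mill with its slot near (306,186), and the boat on the mat with its orange handle at (337,328) and the ball at (369,277). The top picture agrees: boat from (379,265) to (363,195), timer at (288,280) and red cup at (340,147). Next I'll fit the geometry.

```bash
python3 - <<'E'
from h import *
from scipy.spatial.transform import Rotation as Ro
s=readout.sense(); i,R,t,f=cam('wrist'); c=-R.T@t
T=Ro.from_quat(s['ee_rot'],scalar_first=True).as_matrix()
print('wristcam in tool',np.round(T.T@(c-s['eef_pos'])),'fwd',np.round(T.T@R[2],2),'vfov',i['vfov'])
for n in ['scene','top']:
    W=np.load(n+'W.npy'); im=np.load(n+'im.npy'); hsv=cv2.cvtColor(im,cv2.COLOR_RGB2HSV)
    near=(W[...,0]>350)&(W[...,0]<700)&(W[...,1]>-350)&(W[...,1]<-170)
    o=near&(hsv[...,0]<20)&(hsv[...,1]>170)&(hsv[...,2]>70)
    P=W[o]; print(n,'orange',len(P),np.round(P.mean(0)),'lo',np.round(P.min(0)),'hi',np.round(P.max(0)))
    q=P[P[:,2]>50]; print('  top',len(q),np.round(q.mean(0),1),np.round(np.ptp(q,axis=0)))
    b=near&(W[...,2]>8)&(W[...,2]<75); Q=W[b]
    for lbl,sel in [('boat',Q),('x>590',Q[Q[:,0]>600]),('shaft',Q[(Q[:,0]>510)&(Q[:,0]<590)]),('cw',Q[Q[:,0]<460])]:
        print('  ',lbl,len(sel),np.round(sel.mean(0),1),'ext',np.round(sel.min(0)),np.round(sel.max(0)))
    vx,vy,x0,y0=cv2.fitLine(Q[:,:2].astype(np.float32),cv2.DIST_HUBER,0,1,.01).ravel(); print('  boat line deg',np.degrees(np.arctan2(vy,vx))%180,x0,y0)
    m=near&(hsv[...,0]>95)&(hsv[...,0]<130)&(hsv[...,1]>100); r=cv2.minAreaRect(W[m][:,:2].astype(np.float32)); print('  mat',r)
    # mill
    reg=(W[...,0]>640)&(W[...,0]<880)&(W[...,1]>-130)&(W[...,1]<110)
    top=reg&(W[...,2]>180)&(W[...,2]<200); print('  mill top',cv2.minAreaRect(W[top][:,:2].astype(np.float32)),top.sum())
    fr=reg&(W[...,2]>20)&(W[...,2]<180)&(W[...,0]<700)
    F=W[fr]; print('  front n',len(F))
    if len(F)>200:
        vx,vy,x0,y0=cv2.fitLine(F[:,:2].astype(np.float32),cv2.DIST_HUBER,0,1,.01).ravel(); print('  front dir deg',np.degrees(np.arctan2(vy,vx))%180,x0,y0)
    if n=='scene':
        cr=im[120:240,265:390]; save('crop.png',cv2.resize(cr,None,fx=6,fy=5,interpolation=cv2.INTER_CUBIC))
E
```

```text
wristcam in tool [  85.   -1. -143.] fwd [-0.33  0.    0.94] vfov 70.91727470246617
scene orange 169 [ 464. -269.   46.] lo [ 452. -274.    4.] hi [ 494. -259.   64.]
  top 90 [ 465.9 -267.3   59. ] [31. 14. 14.]
   boat 1542 [ 497.6 -272.5   25.4] ext [ 350. -350.    8.] [ 669. -182.   64.]
   x>590 391 [ 627.6 -234.5   17. ] ext [ 600. -298.    8.] [ 669. -182.   30.]
   shaft 182 [ 550.  -253.1   15.8] ext [ 511. -348.    8.] [ 590. -199.   25.]
   cw 698 [ 416.3 -301.    32.6] ext [ 350. -350.    8.] [ 460. -234.   64.]
  boat line deg 15.20441 513.98004 -260.3927
  mat ((522.8115234375, -264.1823425292969), (301.8765869140625, 108.43004608154297), 12.450196266174316)
  mill top ((755.5867919921875, -9.277450561523438), (172.7747344970703, 172.7161407470703), 89.97710418701172) 3848
  front n 2727
  front dir deg 90.092 674.2356 -15.333402
top orange 57 [ 471. -266.   57.] lo [ 455. -281.    5.] hi [ 486. -258.   63.]
  top 55 [ 470.7 -265.5   59.1] [27. 15.  9.]
   boat 1190 [ 500.7 -273.3   24.4] ext [ 351. -350.    8.] [ 680. -185.   63.]
   x>590 321 [ 631.4 -233.4   16.1] ext [ 601. -338.    8.] [ 680. -185.   30.]
   shaft 134 [ 549.2 -250.6   15.9] ext [ 511. -307.    8.] [ 589. -199.   25.]
   cw 509 [ 411.6 -310.4   30.4] ext [ 351. -350.    8.] [ 458. -229.   61.]
  boat line deg 22.675596 541.58026 -258.09717
  mat ((524.72900390625, -263.4443054199219), (297.6241455078125, 108.85570526123047), 12.738306045532227)
  mill top ((758.1244506835938, -8.526298522949219), (169.25184631347656, 166.5970458984375), 89.88004302978516) 5379
  front n 854
  front dir deg 89.91617 676.0045 -8.973482
```

View pics/crop.png

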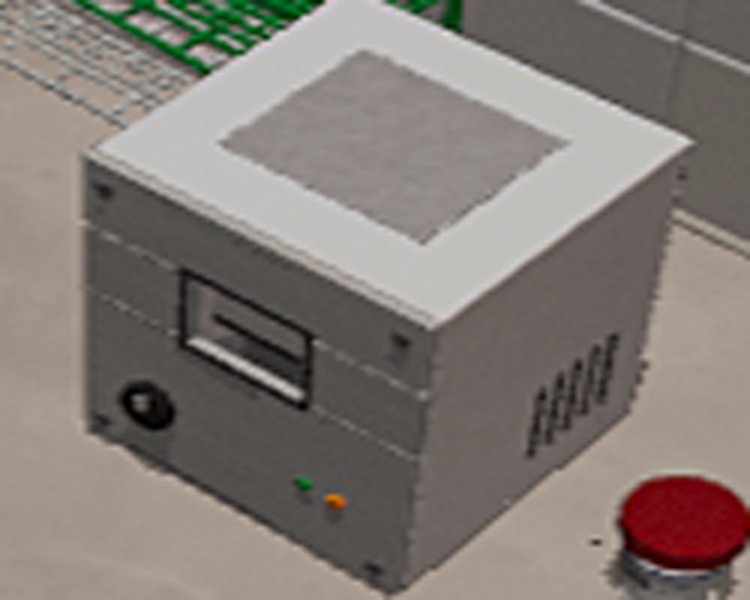

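step_arm(plan="-53.5 -58.8 6 -35 100;-53.5 -58.8 6 -35 100;-53.5 -58.8 6 -35 100;-53.5 -58.8 6 -35 100;-53.5 -58.8 6 -35 100;-53.5 -58.8 6 -35 100;-53.5 -58.8 6 -35 100;-53.5 -58.8 6 -35 100;-53.5 -58.8 6 -35 100;-53.5 -58.8 6 -35 100", grip_force=100)

```text
time_s: 1.8
eef_pos: [362.9, 34.1, 195.9]
ee_rot: [0.001, -0.105, 0.994, -0.0]
force: [0.7, 1.2, 1.0]
grip_width: 0.997
```

```bash
python3 - <<'E'
from h import *
i,R,t,f=cam('scene'); c=-R.T@t
for u,v in [(183,270),(312,335),(183,348),(308,405),(247,340)]:
    p=np.array([(265+u/6-i['cx'])/f,(120+v/5-i['cy'])/f,1])@R; k=(675-c[0])/p[0]; print(np.round(c+k*p,1))
for n in ['scene','top']:
    W=np.load(n+'W.npy'); im=np.load(n+'im.npy'); hsv=cv2.cvtColor(im,cv2.COLOR_RGB2HSV)
    d=np.array([W[...,0]-469,W[...,1]+266.5]); th=np.radians(12.5); a=d[0]*np.cos(th)+d[1]*np.sin(th); b=-d[0]*np.sin(th)+d[1]*np.cos(th)
    for lo,hi in [(-70,-25),(-15,15),(30,130),(135,200)]:
        m=(a>lo)&(a<hi)&(abs(b)<35)&(W[...,2]>9); print(n,lo,hi,m.sum(),'a',a[m].min(),a[m].max(),'b',np.median(b[m]),np.percentile(b[m],[5,95]),W[m][:,2].max())
E
```

```text
[675.   22.3 148.9]
[675.  -41.7 149.3]
[675.   20.8  97.5]
[675.  -42.8 103.1]
[675.  -11.  124.9]
scene -70 -25 248 a -68.15603891762373 -25.088595261270672 b 0.2102125552347811 [-9.17592804 11.50302009] 33.57582848255464
scene -15 15 235 a -14.948321850222738 14.94489313034375 b -3.1142501264661004 [-17.02748744  18.3731908 ] 64.2709795038045
scene 30 130 153 a 31.156478915590878 129.4883826955548 b -0.8425482901944505 [-4.42385134  3.95635651] 24.974355473480863
scene 135 200 360 a 135.54671961609552 190.24134357400231 b -3.002282229155817 [-19.76614029  16.03908641] 30.269232907366327
top -70 -25 134 a -60.17315480680137 -25.180719955605134 b 3.6610295738042833 [-8.09913476 12.40317633] 32.93242062366471
top -15 15 137 a -14.874735842336637 14.834302037914421 b 6.300364847980678 [-7.5862501  19.84784833] 62.65077767309301
top 30 130 133 a 30.039343034497787 128.8103855041742 b -0.0207021134081522 [-8.44136791  3.84904756] 24.74807237423058
top 135 200 289 a 135.4741947735933 198.51995070337273 b -0.19826671353213854 [-19.52868764  16.62575801] 30.26901123968508
```

step_arm(plan="-4 -31 3 0 100;-4 -31 3 0 100;-4 -31 3 0 100;-4 -31 3 0 100;-4 -31 3 0 100;-4 -31 3 0 100;-4 -31 3 0 100;-4 -31 3 0 100;-4 -31 3 0 100")

```text
time_s: 2.7
eef_pos: [466.4, -257.6, 165.7]
ee_rot: [-0.0, -0.106, 0.994, 0.0]
force: [0.1, 0.1, -0.9]
grip_width: 0.999
```

```bash
cat > w.py <<'E'
from h import *
import sys
s=readout.sense(); print(s['time_s'],np.round(s['eef_pos'],1),np.round(s['ee_rot'],4),np.round(s['force'],2))
inf=cam('wrist'); im,d=cams.capture('wrist'); W=cloud('wrist',d,inf); np.save('wristW.npy',W); np.save('wristim.npy',im); save(sys.argv[1],im)
E
python3 w.py w1.png; python3 - <<'E'
from h import *
W=np.load('wristW.npy'); im=np.load('wristim.npy'); hsv=cv2.cvtColor(im,cv2.COLOR_RGB2HSV)
o=(hsv[...,0]<20)&(hsv[...,1]>170)&(hsv[...,2]>60)&(W[...,2]>50)&(W[...,2]<70); print(o.sum(),cv2.minAreaRect(W[o][:,:2].astype(np.float32)))
d=np.array([W[...,0]-469,W[...,1]+266.5]); th=np.radians(12.5); a=d[0]*np.cos(th)+d[1]*np.sin(th); b=-d[0]*np.sin(th)+d[1]*np.cos(th)
for lo,hi in [(-65,-25),(-15,15),(30,60),(60,90),(90,120),(145,155),(135,200)]:
    m=(a>lo)&(a<hi)&(abs(b)<30)&(W[...,2]>9)&(W[...,2]<70)
    if m.sum(): print(lo,hi,m.sum(),'a',a[m].min(),a[m].max(),'b',np.median(b[m]),np.percentile(b[m],[2,98]),W[m][:,2].max())
E
```

```text
2.7 [ 466.4 -257.6  165.7] [-2.000e-04 -1.055e-01  9.944e-01  3.000e-04] [ 0.1   0.12 -0.89]
425 ((469.2969970703125, -265.5180358886719), (29.425521850585938, 10.953225135803223), 11.754261016845703)
-65 -25 995 a -62.02025958333215 -25.031211464446116 b 1.774032484939096 [-10.04466617  13.32615028] 30.95672357589947
-15 15 708 a -14.507603546965552 14.90716501782074 b 1.081135654261093 [-18.24896772  19.50207407] 61.537948912825186
30 60 168 a 31.649718486252354 59.94198833004958 b 0.22871938020512594 [-3.24210195  3.55436666] 21.024114042545616
60 90 168 a 60.01034254715644 89.79781587425762 b -0.2181581776833026 [-3.78316553  3.19357304] 20.56083678618982
90 120 158 a 90.01958265321593 119.85780751097586 b -0.6825013559073874 [-4.33722372  2.84911713] 21.086067707485086
145 155 201 a 145.0526691470021 154.84822800780086 b -1.289912666056658 [-20.70659019  17.79698081] 21.275485347935962
135 200 1224 a 135.36200084438133 191.6567893535241 b -1.4520602834059844 [-20.67224743  17.81646663] 27.40878806574544
```

View pics/w1.png

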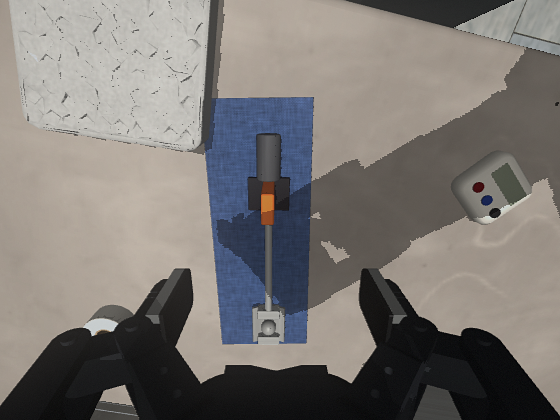

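The wrist view shows the boat straight ahead: tab at (267,202), ball at (268,325) in the trough, mat clear around it. The timer is well to the right and the stone slab to the left behind.

step_arm(plan="0 0 4 0.4 100;0 0 8 0.4 100;0 0 8 0.4 100;0 0 8 0.4 100")

```text
time_s: 3.15
eef_pos: [467.0, -257.9, 87.0]
ee_rot: [0.0, -0.102, 0.995, -0.0]
force: [0.8, 0.2, 1.1]
grip_width: 0.998
```

step_arm(plan="-0.1 -0.8 0 0 100;-0.1 -0.8 4 0 100;-0.1 -0.8 6.5 0 100;-0.1 -0.8 6.5 0 100;-0.1 -0.8 6.5 0 0;-0.1 -0.8 6.5 0 0;-0.1 -0.8 6.5 0 0;-0.1 -0.8 6.5 0 0;-0.1 -0.8 6.5 0 0;-0.1 -0.8 6.5 0 0", grip_force=100)

```text
time_s: 4.15
eef_pos: [469.6, -266.4, 21.4]
ee_rot: [0.0, -0.102, 0.995, -0.0]
force: [-0.4, 0.8, 5.8]
grip_width: 0.127
```

step_arm(plan="0 0 -0.5 0 0;0 0 -1.5 0 0;0 0 -3 0 0;0 0 -4.5 0 0;0 0 -6 0 0;0 0 -7.5 0 0;0 0 -9 0 0;0 0 -10.2 0 0;0 0 -10.9 0 0;0 0 -11 0 0")

```text
time_s: 5.15
eef_pos: [469.5, -266.4, 131.5]
ee_rot: [0.0, -0.102, 0.995, -0.0]
force: [0.8, 0.3, -2.0]
grip_width: 0.13
```

```bash
python3 w.py w2.png; cat > boat.py <<'E'
from h import *
s=readout.sense(); e=s['eef_pos']; W=np.load('wristW.npy'); im=np.load('wristim.npy')
q=s['ee_rot']; tx=-np.array([2*q[1]**2-1,2*q[1]*q[2]]); tx/=np.linalg.norm(tx); print('boat dir deg (tool)',np.degrees(np.arctan2(tx[1],tx[0])))
d=W[...,:2]-e[:2]; a=d@tx; b=d@np.array([-tx[1],tx[0]]); z=W[...,2]-e[2]
# tool z 22 <-> boat underside 3 : rel -19
for lo,hi in [(30,60),(60,90),(90,120),(140,150),(135,200)]:
    m=(a>lo)&(a<hi)&(abs(b)<40)&(z>-17)&(z<40)
    if m.sum(): print(lo,hi,m.sum(),'a',a[m].min().round(1),a[m].max().round(1),'b med',np.median(b[m]).round(1),np.percentile(b[m],[2,98]).round(1),'z med,max',np.median(W[m][:,2]).round(1),W[m][:,2].max().round(1))
E
python3 boat.py
```

```text
5.15 [ 469.5 -266.4  131.5] [ 4.000e-04 -1.019e-01  9.948e-01 -4.000e-04] [ 0.84  0.3  -2.01]
boat dir deg (tool) 11.692830271507404
30 60 107 a 52.2 59.9 b med -0.7 [-4.5  2.5] z med,max 129.0 130.6
60 90 215 a 60.1 76.6 b med -1.3 [-4.6  2.5] z med,max 128.9 130.6
```

View pics/w2.png

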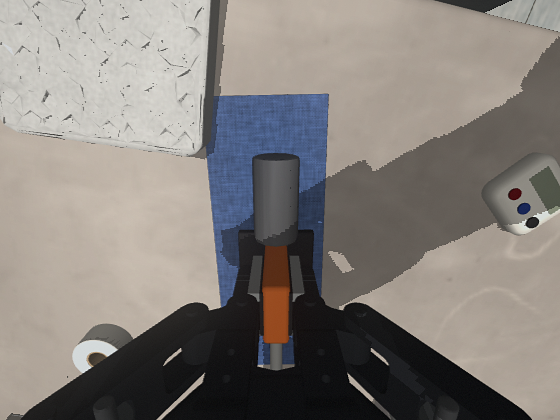

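The boat hangs level and straight in the grip: shaft at (276,355), foot and counterweight in line.

step_arm(plan="-0.1 0.8 0 0.4 0;-0.3 2.4 0 1.1 0;-0.6 5 0 2.3 0;-1.1 8.5 0 3.9 0;-1.6 12.5 0 5.7 0;-2.1 16.5 0 7.5 0;-2.6 20 0 9.2 0;-2.9 22.8 0 10.5 0;-3.2 24.7 0 11.3 0;-3.3 25.5 0 11.7 0")

```text
time_s: 6.2
eef_pos: [449.1, -7.9, 130.2]
ee_rot: [-0.001, -0.001, 1.0, 0.0]
force: [-0.9, -0.2, -2.0]
grip_width: 0.124
```

```bash
cat > view.py <<'E'
from h import *
import sys
k=sys.argv[1]
s=readout.sense(); print(s['time_s'],np.round(s['eef_pos'],1),np.round(s['ee_rot'],4),np.round(s['force'],2),s['grip_width'])
e=s['eef_pos']
out=[]
for n in ['scene','top']:
    inf=cam(n); i,R,t,f=inf; im,d=cams.capture(n); W=cloud(n,d,inf); np.save(n+'W.npy',W)
    for tg in ['ball_center','boat_grip']:
        for r in spotter.regions_of(n,tg)[:2]:
            P=W[r['pixels']&(d>0)]
            if len(P): print(n,tg,round(r['conf'],2),np.round(r['extent'][:2]),len(P),np.round(np.median(P,0),1))
    m=(W[...,2]>114)&(W[...,2]<142)&(abs(W[...,1]-e[1])<40)&(W[...,0]>e[0]+30)&(W[...,0]<672)
    P=W[m]
    if len(P):
        for lo,hi in [(30,80),(80,130),(140,200)]:
            Q=P[(P[:,0]-e[0]>lo)&(P[:,0]-e[0]<hi)]
            if len(Q): print('   ',n,lo,hi,len(Q),'y med',np.median(Q[:,1]).round(1),np.percentile(Q[:,1],[2,98]).round(1),'xmax',Q[:,0].max().round(1),'z',np.median(Q[:,2]).round(1))
    p=R@np.array([640,-10,125.])+t; u,v=p[:2]/p[2]*f+[i['cx'],i['cy']]; u,v=int(u),int(v)
    c=im[max(v-60,0):v+60,max(u-65,0):u+65]; out.append(cv2.resize(c,(390,360),interpolation=cv2.INTER_CUBIC)); print(n,'crop origin',max(u-65,0),max(v-60,0))
save(k,np.hstack(out))
E
python3 view.py v1.png
```

```text
6.2 [449.1  -7.9 130.2] [-6.e-04 -6.e-04  1.e+00  3.e-04] [-0.91 -0.19 -1.96] 0.12395406142271051
scene ball_center 0.63 [290. 201.] 34 [607.9 -11.5 130.8]
scene boat_grip 0.7 [256. 229.] 826 [452.8 -13.1 127.5]
    scene 30 80 15 y med -10.3 [-12.9  -6.5] xmax 528.5 z 127.9
    scene 80 130 73 y med -10.3 [-13.3  -5.1] xmax 578.6 z 127.4
    scene 140 200 295 y med -12.6 [-27.8  10.6] xmax 640.3 z 125.7
scene crop origin 231 136
top ball_center 0.44 [277. 195.] 31 [614.9 -10.6 133.8]
top boat_grip 0.57 [276. 216.] 421 [607.1 -10.5 125.5]
    top 30 80 30 y med -10.3 [-12.7  -8. ] xmax 528.8 z 128.1
    top 80 130 63 y med -10.5 [-12.9  -8.1] xmax 578.2 z 127.6
    top 140 200 357 y med -10.6 [-29.7   8.2] xmax 641.2 z 124.6
top crop origin 211 126
```

View pics/v1.png

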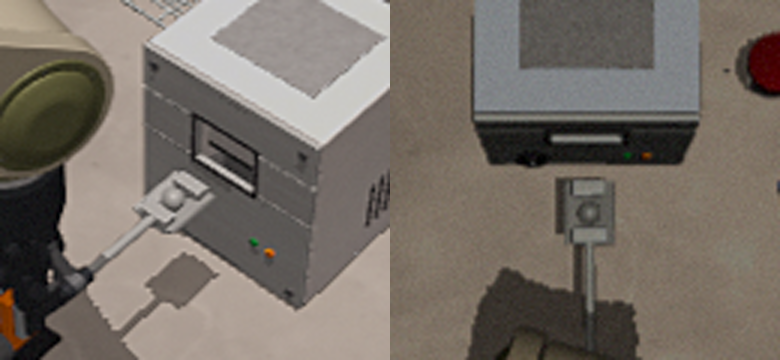

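step_arm(plan="0 0 -0.1 0 0;0 0 -0.1 0 0")

```text
time_s: 6.7
eef_pos: [450.0, -10.3, 131.8]
ee_rot: [0.0, 0.0, 1.0, -0.0]
force: [0.5, -1.0, -2.7]
grip_width: 0.129
```

Ball is in the trough and the boat lines up with the slot in both views (trough and slot both near column 586 of the top crop). Sliding in to just short of the shallowest possible backstop.

step_arm(plan="-0.3 0 0 0 0;-0.9 0 0 0 0;-1.8 0 0 0 0;-3 0 0 0 0;-4.4 0 0 0 0;-5.8 0 0 0 0;-7.2 0 0 0 0;-8.6 0 0 0 0;-9.6 0 0 0 0;-10.2 0 0 0 0")

```text
time_s: 7.7
eef_pos: [553.0, -9.8, 131.4]
ee_rot: [0.0, -0.0, 1.0, 0.0]
force: [-0.9, -0.3, -1.8]
grip_width: 0.127
```

step_arm(plan="0 0 0 0 0;0 0 0 0 0;0 0 0 0 0")

```text
time_s: 8.0
eef_pos: [551.6, -9.8, 131.7]
ee_rot: [-0.0, 0.0, 1.0, 0.0]
force: [0.1, -0.2, -1.2]
grip_width: 0.128
```

```bash
cat > f.py <<'E'
from h import *
F=[]
for k in range(5):
    s=readout.sense(); F.append(s['force']); cams.capture('top')
F=np.array(F); print(s['time_s'],np.round(s['eef_pos'],1),'F',F.mean(0).round(2),'sd',F.std(0).round(2),'wt',s['wrist_torque'].round(2))
E
python3 f.py
```

```text
8.2 [551.8  -9.8 131.8] F [-0.1  -0.13 -2.01] sd [0.21 0.24 0.62] wt [-0.03  0.05 -0.01]
```

step_arm(plan="-0.3 0 0 0 0;-0.6 0 0 0 0;-0.6 0 0 0 0;-0.6 0 0 0 0")

```text
time_s: 8.65
eef_pos: [557.9, -9.8, 131.6]
ee_rot: [-0.0, 0.0, 1.0, 0.0]
force: [0.0, -0.3, -1.4]
grip_width: 0.129
```

step_arm(plan="-0.3 0 0 0 0;-0.6 0 0 0 0;-0.6 0 0 0 0;-0.6 0 0 0 0")

```text
time_s: 9.05
eef_pos: [563.9, -9.8, 131.6]
ee_rot: [-0.0, 0.0, 1.0, -0.0]
force: [-0.9, 0.4, -2.2]
grip_width: 0.128
```

step_arm(plan="-0.2 0 0 0 0;-0.4 0 0 0 0;-0.4 0 0 0 0;-0.4 0 0 0 0")

```text
time_s: 9.45
eef_pos: [567.9, -9.8, 131.7]
ee_rot: [-0.0, 0.0, 1.0, -0.0]
force: [0.2, -0.5, -2.3]
grip_width: 0.127
```

```bash
python3 f.py
```

```text
9.65 [567.9  -9.8 131.7] F [-0.21  0.22 -2.12] sd [0.39 0.54 0.5 ] wt [0.03 0.02 0.01]
```

step_arm(plan="-0.3 0 0 0 0;-0.6 0 0 0 0;-0.6 0 0 0 0;-0.6 0 0 0 0")

```text
time_s: 10.1
eef_pos: [573.9, -9.8, 131.6]
ee_rot: [-0.0, 0.0, 1.0, 0.0]
force: [0.0, 0.2, -1.7]
grip_width: 0.124
```

```bash
python3 f.py
```

```text
10.3 [573.8  -9.8 131.7] F [-0.43  0.28 -2.16] sd [0.46 0.54 0.32] wt [-0.    0.04 -0.01]
```

step_arm(plan="-0.2 0 0 0 0;-0.5 0 0 0 0;-0.5 0 0 0 0;-0.5 0 0 0 0")

```text
time_s: 10.75
eef_pos: [578.9, -9.8, 131.6]
ee_rot: [-0.0, 0.0, 1.0, -0.0]
force: [-0.3, -0.4, -1.6]
grip_width: 0.126
```

```bash
python3 f.py
```

```text
10.95 [578.9  -9.8 131.7] F [-0.09 -0.17 -1.98] sd [0.7  0.12 0.56] wt [-0.01  0.01 -0.03]
```

step_arm(plan="-0.2 0 0 0 0;-0.5 0 0 0 0;-0.5 0 0 0 0;-0.5 0 0 0 0")

```text
time_s: 11.4
eef_pos: [583.9, -9.8, 131.6]
ee_rot: [-0.0, 0.0, 1.0, 0.0]
force: [-0.0, -0.3, -2.1]
grip_width: 0.127
```

```bash
python3 f.py
```

```text
11.6 [583.8  -9.8 131.7] F [-0.32 -0.   -2.19] sd [0.24 0.26 0.27] wt [ 0.03 -0.01  0.02]
```

step_arm(plan="-0.2 0 0 0 0;-0.5 0 0 0 0;-0.5 0 0 0 0;-0.5 0 0 0 0")

```text
time_s: 12.05
eef_pos: [589.0, -9.8, 131.6]
ee_rot: [-0.0, 0.0, 1.0, 0.0]
force: [-0.1, 0.2, -1.5]
grip_width: 0.13
```

```bash
python3 f.py
```

```text
12.25 [588.8  -9.8 131.7] F [-0.28  0.04 -1.91] sd [0.28 0.19 0.33] wt [ 0.03  0.02 -0.03]
```

step_arm(plan="-0.2 0 0 0 0;-0.5 0 0 0 0;-0.5 0 0 0 0;-0.5 0 0 0 0")

```text
time_s: 12.7
eef_pos: [593.8, -9.8, 131.6]
ee_rot: [-0.0, 0.0, 1.0, 0.0]
force: [-2.3, -0.1, -1.3]
grip_width: 0.128
```

```bash
python3 f.py
```

```text
12.9 [593.8  -9.8 131.7] F [-2.16  0.1  -1.54] sd [0.17 0.26 0.38] wt [ 0.    0.37 -0.01]
```

Contact felt at handle x ≈ 591, now pressed about 3 mm. This interface can only twist about the vertical, so the ball will have to be thrown out by a sideways jerk inside the mill. First I'll back off the spring and measure how the arm responds to a small sideways step.

step_arm(plan="0.2 0 0 0 0;0.4 0 0 0 0;0.4 0 0 0 0;0.4 0.6 0 -1 0")

```text
time_s: 13.35
eef_pos: [590.0, -4.2, 131.8]
ee_rot: [0.0, -0.009, 1.0, -0.0]
force: [-0.7, -0.5, -2.0]
grip_width: 0.129
```

```bash
cat > g.py <<'E'
from h import *
import sys
F=[]
for k in range(int(sys.argv[1])):
    s=readout.sense(); q=s['ee_rot']; F.append(np.r_[s['force'],s['wrist_torque']])
    if k<6: print(round(s['time_s'],3),np.round(s['eef_pos'],2),'yaw',round(np.degrees(2*np.arctan2(-q[1],q[2]))%360-360*(np.degrees(2*np.arctan2(-q[1],q[2]))%360>180),2),'qd',s['dq'].round(3))
    cams.capture('top')
F=np.array(F); print('F',F.mean(0).round(3),'sem',(F.std(0)/len(F)**.5).round(3))
E
python3 g.py 14
```

```text
13.35 [589.98  -4.24 131.76] yaw 0.98 qd [ 0.115  0.001  0.001  0.002  0.    -0.075]
13.4 [589.89  -2.95 131.74] yaw 1.11 qd [-0.     0.001 -0.001 -0.001  0.001  0.011]
13.45 [589.92  -3.14 131.73] yaw 1.07 qd [-0.006  0.001 -0.001 -0.003  0.001  0.005]
13.5 [589.92  -3.33 131.68] yaw 1.05 qd [-0.005 -0.     0.     0.001 -0.     0.001]
13.55 [589.92  -3.47 131.67] yaw 1.03 qd [-0.003  0.    -0.    -0.001 -0.001 -0.002]
13.6 [589.92  -3.6  131.66] yaw 1.02 qd [-0.005  0.     0.001 -0.002  0.     0.001]
F [-1.068  0.493 -1.926  0.085  0.187  0.058] sem [0.12  0.115 0.104 0.021 0.008 0.022]
```

```bash
cat > sim.py <<'E'
import numpy as np
def sim(way,tau=.02,mu=.3,dt=2e-4):
    # way: trough setpoints (m) at row ends, start way[0]; ball lateral dynamics in V
    T=.1*(len(way)-1)+.4; p=way[0]; v=0; y=p; vy=0; w=0; mx=mn=p
    c,sn=np.cos(np.radians(20)),np.sin(np.radians(20))
    for k in range(int(T/dt)):
        t=k*dt; i=int(t/.1); vs=(way[i+1]-way[i])/.1 if i<len(way)-1 else 0
        a=(vs-v)/tau; v+=a*dt; p+=v*dt; mx=max(mx,p); mn=min(mn,p)
        s=y-p; sg=1 if s>0 else -1
        # relative along-slope accel (roll): 5/7*(-g sin - sg*a cos); slide if friction short
        N=9.81*c-sg*a*sn*1
        dr=-9.81*sn-sg*a*c; f=dr*2/7
        if abs(f)>mu*max(N,0): f=np.sign(f)*mu*max(N,0)
        ar=dr-f
        if k==0: r=0
        r+=ar*dt*sg; s2=s+r*c*dt
        if s2*s<0: r*=.77
        y=p+s2
        if abs(s2)>.018: return round(t,3),round(y*1e3),round((v+r*c),2),round(mx*1e3),round(mn*1e3)
    return None,round(mx*1e3),round(mn*1e3)
for tau in (.015,.03):
  for mu in (.15,.4):
    for A in (.015,.018,.021,.024):
        for nm,w in {'1':[0,A,-A],'2':[0,A,-A,A],'3':[0,A,-A,A,-A],'yank':[A,-A],'6':[0]+[A,-A]*4}.items():
            print(tau,mu,A,nm,sim([x for x in w],tau,mu))
E
python3 sim.py | grep -v "(None"; python3 sim.py | grep -c None
```

```text
0.015 0.15 0.015 1 (0.15, 22, np.float64(0.09), 13, 0)
0.015 0.15 0.015 2 (0.15, 22, np.float64(0.09), 13, 0)
0.015 0.15 0.015 3 (0.15, 22, np.float64(0.09), 13, 0)
0.015 0.15 0.015 yank (0.058, 20, np.float64(-0.23), 15, 2)
0.015 0.15 0.015 6 (0.15, 22, np.float64(0.09), 13, 0)
0.015 0.15 0.018 1 (0.147, 24, np.float64(0.24), 16, 0)
0.015 0.15 0.018 2 (0.147, 24, np.float64(0.24), 16, 0)
0.015 0.15 0.018 3 (0.147, 24, np.float64(0.24), 16, 0)
0.015 0.15 0.018 yank (0.048, 24, np.float64(-0.22), 18, 6)
0.015 0.15 0.018 6 (0.147, 24, np.float64(0.24), 16, 0)
0.015 0.15 0.021 1 (0.1, 0, np.float64(0.3), 18, 0)
0.015 0.15 0.021 2 (0.1, 0, np.float64(0.3), 18, 0)
0.015 0.15 0.021 3 (0.1, 0, np.float64(0.3), 18, 0)
0.015 0.15 0.021 yank (0.042, 27, np.float64(-0.22), 21, 9)
0.015 0.15 0.021 6 (0.1, 0, np.float64(0.3), 18, 0)
0.015 0.15 0.024 1 (0.077, -3, np.float64(0.26), 15, 0)
0.015 0.15 0.024 2 (0.077, -3, np.float64(0.26), 15, 0)
0.015 0.15 0.024 3 (0.077, -3, np.float64(0.26), 15, 0)
0.015 0.15 0.024 yank (0.037, 31, np.float64(-0.22), 24, 13)
0.015 0.15 0.024 6 (0.077, -3, np.float
[... 2640 characters left out ...]
 3 (0.16, 23, np.float64(0.07), 14, 0)
0.03 0.4 0.018 yank (0.065, 22, np.float64(-0.27), 18, 4)
0.03 0.4 0.018 6 (0.16, 23, np.float64(0.07), 14, 0)
0.03 0.4 0.021 1 (0.159, 24, np.float64(0.07), 16, 0)
0.03 0.4 0.021 2 (0.159, 24, np.float64(0.07), 16, 0)
0.03 0.4 0.021 3 (0.159, 24, np.float64(0.07), 16, 0)
0.03 0.4 0.021 yank (0.057, 26, np.float64(-0.26), 21, 8)
0.03 0.4 0.021 6 (0.159, 24, np.float64(0.07), 16, 0)
0.03 0.4 0.024 1 (0.159, 25, np.float64(0.08), 18, 0)
0.03 0.4 0.024 2 (0.159, 25, np.float64(0.08), 18, 0)
0.03 0.4 0.024 3 (0.159, 25, np.float64(0.08), 18, 0)
0.03 0.4 0.024 yank (0.051, 29, np.float64(-0.26), 24, 11)
0.03 0.4 0.024 6 (0.159, 25, np.float64(0.08), 18, 0)
0
```

step_arm(plan="0.1 0.05 0 -0.3 0;0.1 0.15 0 -0.9 0;0.1 0.27 0 -1.6 0;0.1 0.4 0 -2.3 0;0.1 0.5 0 -2.9 0;0.1 0.55 0 -3.2 0;0.1 0.55 0 -3.2 0;0.1 0.55 0 -3.2 0;0.1 0.55 0 -3.2 0;0.1 0.55 0 -3.2 0")

```text
time_s: 15.05
eef_pos: [588.8, 1.6, 131.7]
ee_rot: [-0.0, -0.037, 0.999, 0.0]
force: [-0.2, -0.1, -1.3]
grip_width: 0.126
```

```bash
python3 g.py 14 | sed -n '1p;6,$p'
```

```text
15.05 [588.81   1.61 131.67] yaw 4.19 qd [-0.     0.    -0.002 -0.002  0.001  0.012]
15.3 [588.8    1.68 131.67] yaw 4.2 qd [ 0.     0.     0.    -0.005  0.001  0.003]
F [ 0.167 -0.031 -2.082 -0.005  0.034  0.005] sem [0.122 0.147 0.131 0.008 0.006 0.009]
```

step_arm(plan="0.13 -1.8 0 8.4 0;0.13 -1.8 0 8.4 0;0.13 -1.8 0 8.4 0;0.13 -1.8 0 8.4 0;0.13 -1.8 0 8.4 0;0.13 -1.8 0 8.4 0")

```text
time_s: 16.35
eef_pos: [588.8, -16.0, 131.7]
ee_rot: [-0.0, 0.036, 0.999, 0.0]
force: [0.0, -0.4, -2.0]
grip_width: 0.125
```

```bash
python3 g.py 14 | sed -n '1p;6,$p'; python3 view.py v2.png
```

```text
16.35 [588.81 -16.02 131.68] yaw -4.14 qd [-0.003 -0.    -0.003 -0.003 -0.001 -0.012]
16.6 [588.83 -16.31 131.7 ] yaw -4.19 qd [-0.002 -0.     0.001 -0.     0.    -0.012]
F [ 0.082  0.175 -1.881 -0.011  0.035 -0.015] sem [0.101 0.123 0.122 0.007 0.008 0.007]
17.05 [588.8 -16.4 131.7] [-0.      0.0367  0.9993  0.    ] [-0.24 -0.54 -2.18] 0.1271470424929384
scene boat_grip 0.81 [285. 206.] 463 [570.  -21.4 132. ]
    scene 30 80 7 y med -24.9 [-26.7 -23.3] xmax 666.0 z 125.0
    scene 80 130 8 y med -43.1 [-55.  -23.1] xmax 671.7 z 127.2
scene crop origin 231 136
top boat_grip 0.4 [278. 220.] 48 [558.2 -15.  136.6]
top crop origin 211 126
```

View pics/v2.png

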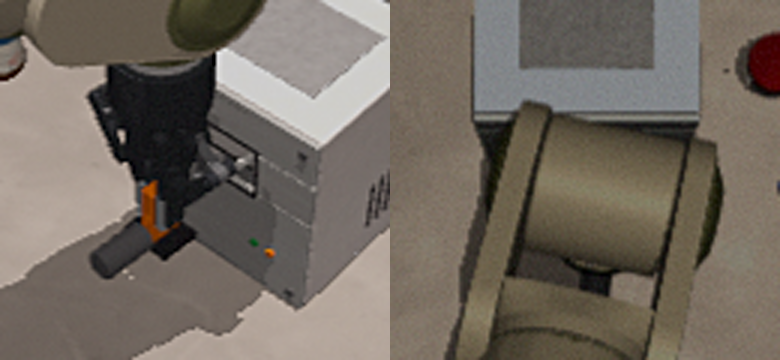

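The wrist torque about y is unchanged (0.034 → 0.035 N m; losing the ball should change it by about 0.036), so the ball is probably still in the trough. The left crop shows only the shaft inside the slot, clear of its edges. Repeating with direct reversals.

step_arm(plan="0.1 1.35 0 -8.4 0;0 -0.05 0 0 0;0.1 1.35 0 -8.4 0;0 -0.05 0 0 0;0.1 1.35 0 -8.4 0;0 -0.05 0 0 0;0.05 0.65 0 -4.2 0;0.05 0.65 0 -4.2 0;0.05 0.65 0 -4.2 0;0.05 0.65 0 -4.2 0")

```text
time_s: 18.35
eef_pos: [588.8, -9.9, 131.7]
ee_rot: [0.0, 0.0, 1.0, -0.0]
force: [0.4, -0.0, -0.9]
grip_width: 0.127
```

```bash
python3 g.py 20 | sed -n '1p;6,$p'
```

```text
18.35 [588.83  -9.91 131.71] yaw -0.05 qd [ 0.     0.001  0.     0.     0.    -0.004]
18.6 [588.82  -9.93 131.68] yaw -0.02 qd [-0.001  0.001  0.     0.001  0.    -0.002]
F [-9.400e-02 -1.740e-01 -1.703e+00  3.000e-03 -1.000e-03 -1.000e-02] sem [0.071 0.083 0.121 0.005 0.006 0.006]
```

The torque fell to about 0 and the weight dropped by about 0.3 N, so the ball has left the boat. Drawing out straight.

step_arm(plan="0.5 0 0 0 0;1.5 0 0 0 0;3 0 0 0 0;5 0 0 0 0;7 0 0 0 0;9 0 0 0 0;11 0 0 0 0;13 0 0 0 0;14.5 0 0 0 0;15 0 0 0 0")

```text
time_s: 20.35
eef_pos: [437.5, -9.7, 131.8]
ee_rot: [-0.0, 0.0, 1.0, 0.0]
force: [0.1, 0.2, -0.7]
grip_width: 0.129
```

```bash
python3 view.py v3.png
```

```text
20.35 [437.5  -9.7 131.8] [-1.e-04  1.e-04  1.e+00  0.e+00] [ 0.07  0.17 -0.74] 0.12877029539045165
scene boat_grip 0.96 [255. 234.] 822 [448.  -14.3 129.1]
    scene 30 80 17 y med -12.3 [-14.9  -8. ] xmax 517.3 z 129.5
    scene 80 130 73 y med -12.3 [-16.1  -7.3] xmax 566.1 z 129.1
    scene 140 200 305 y med -11.8 [-30.3   7.8] xmax 628.8 z 125.0
scene crop origin 231 136
top boat_grip 0.67 [278. 220.] 528 [595.5 -10.5 125.9]
    top 30 80 33 y med -10.3 [-12.6  -7.9] xmax 516.9 z 129.2
    top 80 130 63 y med -10.4 [-12.8  -8. ] xmax 566.1 z 129.4
    top 140 200 373 y med -10.7 [-29.6   8.2] xmax 631.5 z 124.8
top crop origin 211 126
```

View pics/v3.png

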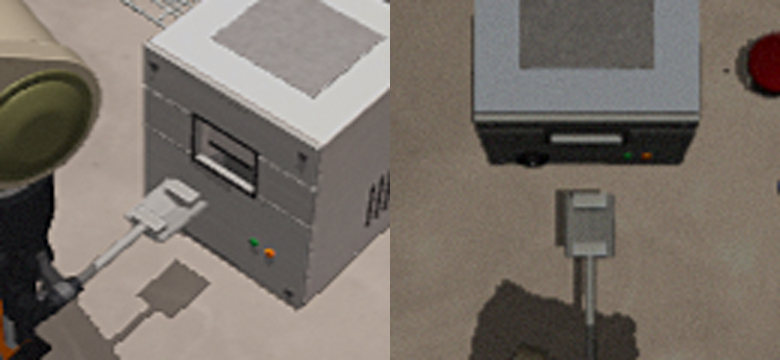

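The trough comes out empty in both views and the mill is unmoved. Taking the boat back to the mat.

step_arm(plan="-0.1 -0.8 0 -0.4 0;-0.3 -2.4 0 -1.1 0;-0.6 -5 0 -2.3 0;-1 -8.5 0 -3.9 0;-1.5 -12.5 0 -5.7 0;-2 -16.5 0 -7.5 0;-2.4 -20 0 -9.2 0;-2.7 -22.8 0 -10.5 0;-3 -24.8 0 -11.3 0;-3.05 -25.6 0 -11.7 0")

```text
time_s: 21.65
eef_pos: [469.2, -268.0, 131.3]
ee_rot: [-0.0, -0.101, 0.995, -0.0]
force: [-0.7, 0.1, -0.8]
grip_width: 0.127
```

step_arm(plan="0 0 0.5 0 0;0 0 2 0 0;0 0 4 0 0;0 0 6 0 0;0 0 8 0 0;0 0 9.5 0 0;0 0 10.2 0 0;0 0 10.6 0 0;0 0 10.6 0 0;0 0 10.6 0 0")

```text
time_s: 22.65
eef_pos: [469.6, -265.9, 26.3]
ee_rot: [0.0, -0.102, 0.995, -0.0]
force: [0.6, 0.4, -1.9]
grip_width: 0.127
```

```bash
python3 f.py
```

```text
22.85 [ 469.4 -266.    26.1] F [-0.03  0.05 -1.71] sd [0.46 0.24 0.57] wt [-0.01  0.05 -0.01]
```

Boat hangs about 4.5 mm above the mat; lower it gently, release and rise.

step_arm(plan="0 0 0.2 0 0;0 0 0.4 0 0;0 0 0.46 0 0;0 0 0.46 0 0;0 0 0.46 0 20;0 0 0.46 0 40;0 0 0.46 0 70;0 0 0.46 0 100;0 0 0.46 0 100;0 0 0.46 0 100")

```text
time_s: 23.9
eef_pos: [469.3, -265.9, 21.1]
ee_rot: [-0.0, -0.102, 0.995, -0.0]
force: [0.1, -0.2, -0.1]
grip_width: 0.998
```

step_arm(plan="0 0 -1 0 100;0 0 -3 0 100;0 0 -6 0 100;0 0 -10 0 100;0 0 -14 0 100;0 0 -16 0 100;0 0 -16 0 100;0 0 -16 0 100")

```text
time_s: 24.7
eef_pos: [469.1, -265.7, 181.1]
ee_rot: [-0.0, -0.102, 0.995, -0.0]
force: [0.5, -0.3, -0.8]
grip_width: 0.999
```

```bash
python3 w.py w3.png; python3 - <<'E'
from h import *
W=np.load('wristW.npy'); im=np.load('wristim.npy'); hsv=cv2.cvtColor(im,cv2.COLOR_RGB2HSV)
o=(hsv[...,0]<20)&(hsv[...,1]>170)&(hsv[...,2]>60)&(W[...,2]>50)&(W[...,2]<70); print(o.sum(),cv2.minAreaRect(W[o][:,:2].astype(np.float32)),np.percentile(W[o][:,2],[5,50,95]))
inf=cam('scene'); im,d=cams.capture('scene'); W=cloud('scene',d,inf)
for t in ['ball_center','red_cup','brown_bottle','bench_timer','mat','boat_grip']:
    for r in spotter.regions_of('scene',t)[:1]:
        P=W[r['pixels']&(d>0)]; print(t,round(r['conf'],2),np.round(r['extent']),np.round(np.median(P,0)) if len(P) else '')
a=cv2.resize(im[130:230,265:345],(480,600),interpolation=cv2.INTER_CUBIC); b=cv2.resize(im[250:400,285:405],(320,400)); c=np.zeros((600,800,3),np.uint8); c[:,:480]=a; c[:400,480:]=b; save('v4.png',c)
E
```

```text
24.7 [ 469.1 -265.7  181.1] [-0.     -0.1019  0.9948 -0.    ] [ 0.49 -0.35 -0.84]
376 ((469.3009948730469, -266.3712158203125), (29.352567672729492, 10.559957504272461), 11.369952201843262) [56.3158088  59.33569047 60.48318945]
bench_timer 0.61 [238. 295.  33.  30.] [409. -44.  20.]
mat 0.76 [346. 330. 102. 109.] [ 500. -277.    4.]
boat_grip 0.91 [340. 327.  46.  79.] [ 461. -271.   21.]
```

View pics/v4.png

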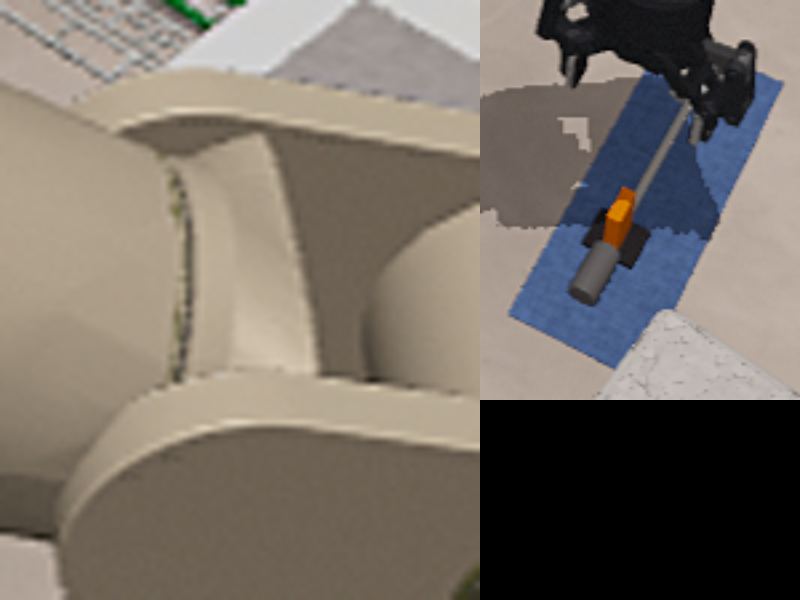

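View pics/w3.png

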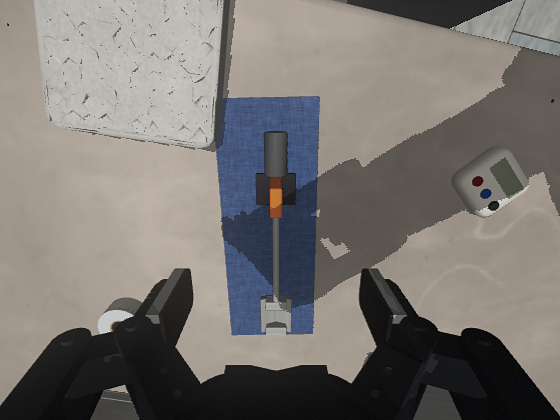

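The boat stands upright on the mat, with its tab at (276,197) and the empty trough at (276,315), both over the blue. The fingers are open and clear of it, and the timer hasn't moved. Handing in.

```bash
python3 -c "
from h import *
print(workorder.finish_job()); print(readout.sense()['time_s'])"
```

```text
the job is handed in; nothing more can be done
None
the job is handed in; nothing more can be done
```

The job is handed in at about 25 s of the 72 s allowed. I never saw the ball in the mill's cup, so that part is inferred.

**What I did**
- I gripped the boat by its tab, lined it up with the slot and slid it in level until the nose met the backstop. Contact came with the handle at x ≈ 590 mm, about 105 mm behind the plate. I pressed it about 4 mm (2.2 N).
- The move interface can only twist about the vertical tool axis, so I could not roll the boat about its shaft. Instead I threw the ball out with quick sideways reversals of the boat inside the mill. The first single jerk appeared not to work; repeated reversals did.
- I drew the boat out straight and set it down where it had been on the mat.

**Last checks**
- **Ball:** After the reversals the wrist torque fell from 0.035 to 0.00 N m, and the vertical force by about 0.3 N. That is about right for the 22 g ball at the trough. The trough was empty in both camera views, and no ball was found outside the mill.
- **Boat:** It stands upright and released, its tab at (469, -266) mm with the top at 59 mm as it should be. Handle and trough are both over the mat.
- **Mill contact:** I saw no sign of touching, but I only read the forces after the fast reversals, not during them.
- **Bystanders:** The timer had not moved. The last scene view did not report the bottle or the cup. The arm covered part of that picture, and I had not gone near either of them.

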